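# Put the lamp socket away in the wide parts drawer

## Robot

A 6-joint arm with a two-finger parallel gripper is mounted at the origin on the work surface. World frame = base frame: x ahead of the robot, y to its left, z up, the work surface at z = 0. Lengths are in m, angles in rad, forces in N, time in s.
With the tool pointing down it reaches from about 0.3 to 0.875 m from the base axis. Payload 4.2 kg.
Tool frame: the origin (TCP) lies midway between the tips of the shut fingers; the grasp point (between the pads) lies 19 mm behind it (env.grip_point_offset is the z of the grasp point in the tool frame, in m); z points along the fingers, y is the direction in which the jaws open and shut (so a half turn about z gives the same grasp; the last joint's range is limited). The gripper opens to 85 mm and grips with 20 to 120 N. Pads are 22 mm wide; open, the fingers measure 114 mm over their backs; the gripper's body (76 mm by 85 mm) begins 54 mm behind the grasp point. The pads swing forward as they close: fully open they stand 13 mm farther back than shut.
Start: joints at [1.181, 0.32, 1.565, -0, 1.257, -0.02], TCP at [0.208, 0.536, 0.231] pointing down, gripper open.
Joint ranges: [-3.11, 3.11], [-0.84, 2.01], [0.21, 2.61], [-1.34, 4.49], [0.05, 2.63], [-2.56, 2.56]. Speed limits (rad/s): [2.57, 2.57, 3.14, 3.14, 3.14, 3.14].

## Interface

Orientations are given as a unit quaternion [x, y, z, w].
In Python, from rig import env gives the robot as it stands. The module is installed in compiled form; this text tells all that it offers.
- The arm moves only by the tool play_rows, never from a script. Its argument "steps" is text: rows parted by semicolons, each of 7 numbers parted by spaces: the shift along the tool's x, y, z in units of 25 mm (1.0 is 25 mm), then the turn, a rotation vector about the tool's x, y, z in units of 5 degrees (1.0 is 5 degrees), then the finger opening in mm, from 0 to 85.4. In form: dx dy dz rx ry rz gripper; .... A call has 1 to 20 rows; each row shifts and turns the pose as measured when the row begins, along the tool's axes as they then stand; what a row does not reach is not made up. A row lasts 1/12 s, in which the tool goes at most 41.7 mm and 7.16 degrees, less where a joint would pass 70% of its speed; a pose out of reach is approached as far as the arm can. A call is refused whole if a number of a shift passes 1 or a number of a turn 1, either way. A call with a gripper value outside its range is refused whole. The fingers move at their own pace and stop on an object; "squeeze" is the grip in N (left out, the last holds). Time passes only in rows, so rows that do not move let the fingers close. It gives the time, the measured TCP pose, the force and the opening at its end, in the units of the state.
- env.get_obs(): the state, without advancing time (a new reading comes with each control period).
- env.camera(name): name is "scene" or "top" or "wrist"; returns the picture (480x640x3 uint8, red, green, blue); there is no depth.
- env.camera_info(name): a dict with "intrinsics" (3x3 intrinsics, pixels), "xyz" and "rotation" of the camera in the world. Camera axes: x right, y down, z forward; pixel columns grow to the right and rows downward; lengths in m; the calibration is good to about 2 mm. The wrist camera is an equidistant fisheye: a pixel r from the principal point sees the ray r / f radians off the axis. A picture is of the moment at which its call begins: read the wrist's pose just before it. camera_info takes no time and is no camera call; for the wrist camera it gives the pose at the moment of the call.
- env.sign_off(): hands the job in, once; it reports no verdict.
The state is a dict: "t": time; "joint_positions": joint angles; "qd": joint speeds; "joint_torque": joint torques, N m; "ee_pos": TCP position; "eef_rot": TCP orientation; "force": force on the tool from outside, world axes, zero at the start; "wrist_torque": the same for the moment, N m; "width": finger opening in m.
Only numpy, scipy, OpenCV 4.12 (cv2) and the standard library are available. Lean on these libraries where they do the work, as an engineer would, in place of code of your own. Each camera call takes 0.05 s, during which the arm holds its last target.

## Task

Pull the drawer of the wide parts cabinet, the one with the bar handle, out to its stop. Then stand the brass lamp socket upright on the floor of that drawer, leaving the drawer fully out.

Things in the scene. Friction and masses are not known exactly. Their poses are not given: they have to be found in the camera images.
- wide_drawer (a joint): Drawer of the wide grey steel parts cabinet (200 wide, 200 deep, 95 mm high, wooden front, steel bar handle). In m: 0 shut, 0.14 fully out at its stop; starts 0 to 0.012. Slides level, straight out of the front, roughly towards the robot, against 2 N friction; stays where left. The other cabinet, 130 mm wide with a round knob, is not used; they may stand either way round.
- bar_handle (a point): Middle of the wide drawer's bar handle, 60 mm above the desk; moves with it. Round bar 12 mm thick, level, 104 mm between its end posts' centres; 39 mm free between bar and drawer front. Upper edge of the front 89 mm, cabinet top 95 mm above the desk. Axes: x into the cabinet (drawer opens along -x; within 6 degrees of world x), y along the bar, z up.
- drawer_floor (a point): Point on the wide drawer's flat floor, 18 mm above the desk, on its centre line, 70 mm behind the inner side of the drawer front; moves with the drawer. With the drawer fully out it is the middle of the uncovered part, 140 mm front to back and 170 mm clear between side walls that rise to 72 mm above the desk. Axes as for bar_handle.
- socket_center (a point): Centre, 25 mm up, of the brass lamp socket: upright cylinder 50 mm tall, barrel 30 mm across, foot flange 38 mm across and 7 high, dark mouth on top, two dark L-shaped slots; 90 g. Stands loose, mouth up, on the desk before the narrow cabinet. z up along its axis. Grip the barrel from above, any direction. The flat brass ring is another part.

How it is judged:
By the outcome, as a careful person would: the job done as asked, in the order asked, and still so for the second after the job is handed in, with the robot touching nothing.
It also fails if it takes over 58 s, if anything falls off the work surface, if the arm or the gripper's body presses on something with over 40 N, if the wrist force passes 120 N, or if a joint passes its speed limit or range.

## Working session

There is one attempt and no reset: what is moved stays moved. The work goes in short steps, Python scripts to look and compute and a tool call to move; the robot and the scene stay as the last step left them, time stands still between calls to the robot, and variables do not carry over. Pictures are saved under pics/ and viewed, and the job is handed in when it is done.

Besides the shell and the picture viewer there is one more tool, called after "Request:" as a command line: name --argument value ..., lists and objects as JSON in quotes. play_rows: Moves the arm, as the interface text tells. Its arguments: {"type":"object","properties":{"steps":{"type":"string"},"squeeze":{"type":"number"}},"required":["steps"]}

```bash
mkdir -p pics
python3 - <<'E'
from rig import env
import cv2
for n in ["scene","top","wrist"]:
    i=env.camera_info(n)
    print(n,i)
    cv2.imwrite(f"pics/{n}0.png",env.camera(n)[:,:,::-1])
o=env.get_obs();print(o,env.grip_point_offset)
E
```

```text
scene {'intrinsics': array([[622.50005877,   0.        , 329.41869464],
       [  0.        , 622.50005877, 244.49850554],
       [  0.        ,   0.        ,   1.        ]]), 'xyz': array([ 1.29441623, -0.11552239,  0.54542507]), 'rotation': array([ 0.68894839,  0.56254494, -0.29289954, -0.3508606 ])}
top {'intrinsics': array([[510.46291624,   0.        , 322.36239579],
       [  0.        , 510.46291624, 245.58463087],
       [  0.        ,   0.        ,   1.        ]]), 'xyz': array([ 0.52022413, -0.00703176,  0.85187189]), 'rotation': array([-0.70422359,  0.70783665, -0.03439506,  0.04305097])}
wrist {'intrinsics': array([[371.64829954,   0.        , 320.50802372],
       [  0.        , 371.64829954, 240.22962   ],
       [  0.        ,   0.        ,   1.        ]]), 'xyz': array([0.12892726, 0.56700703, 0.37201548]), 'rotation': array([0.81347122, 0.5573247 , 0.09340639, 0.1375827 ])}
{'t': 0.15, 'joint_positions': array([ 1.18101814e+00,  3.20141700e-01,  1.56538507e+00,  1.76238462e-05,
        1.25736852e+00, -2.00085559e-02]), 'qd': array([ 6.86547594e-04, -1.36481524e-03, -3.81018785e-03, -7.03150797e-05,
       -2.47761654e-03,  3.96827506e-04]), 'joint_torque': array([-7.68462214e-04, -4.15841031e+01, -2.34346318e+01, -2.08729007e-04,
        6.05270587e-03, -3.25231315e-05]), 'ee_pos': array([0.20767377, 0.53581886, 0.23068265]), 'eef_rot': array([ 1.83835951e-01,  9.82956723e-01, -6.35985225e-04, -1.40723729e-04]), 'force': array([-0.13348093, -0.90931175, -0.44910132]), 'wrist_torque': array([-0.01694665, -0.0270098 , -0.03312726]), 'width': 0.0852823529168014} -0.0187
```

View pics/scene0.png

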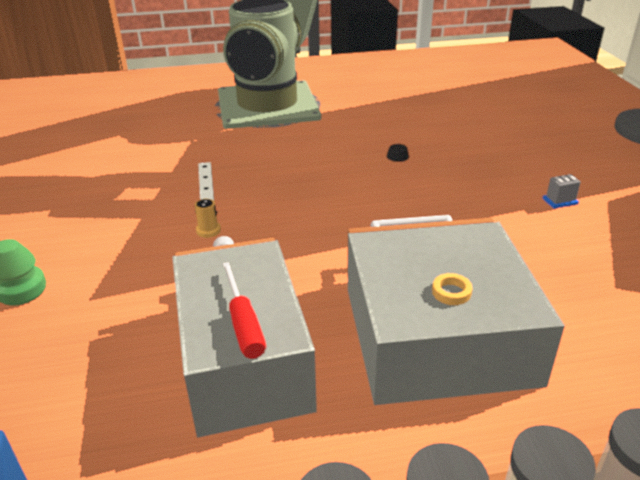

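View pics/top0.png

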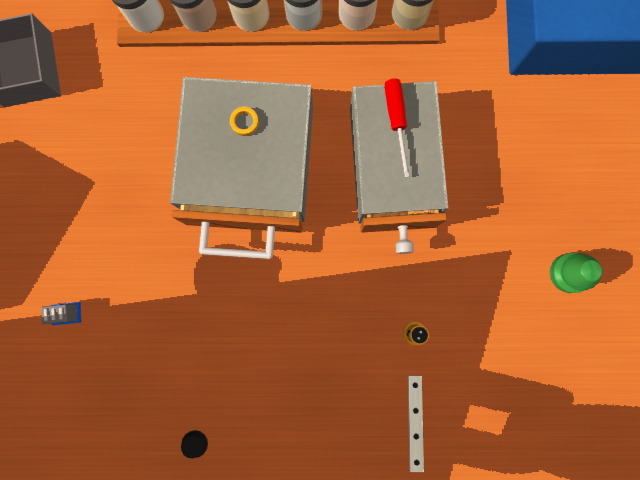

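The top view shows the wide cabinet upper left, with its bar at about (237,254), and the socket at about (417,334). The ring lies on the cabinet top. Next I'll enlarge both targets.

Run:
```python
import cv2
im=cv2.imread("pics/top0.png")
a=cv2.resize(im[195:270,160:310],None,fx=5,fy=5,interpolation=cv2.INTER_CUBIC)
cv2.imwrite("pics/c1.png",a)
a=cv2.resize(im[310:360,390:450],None,fx=10,fy=10,interpolation=cv2.INTER_CUBIC)
cv2.imwrite("pics/c2.png",a)
im=cv2.imread("pics/scene0.png")
a=cv2.resize(im[180:250,170:240],None,fx=8,fy=8,interpolation=cv2.INTER_CUBIC)
cv2.imwrite("pics/c3.png",a)
```

```text
(no output)
```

View pics/c1.png

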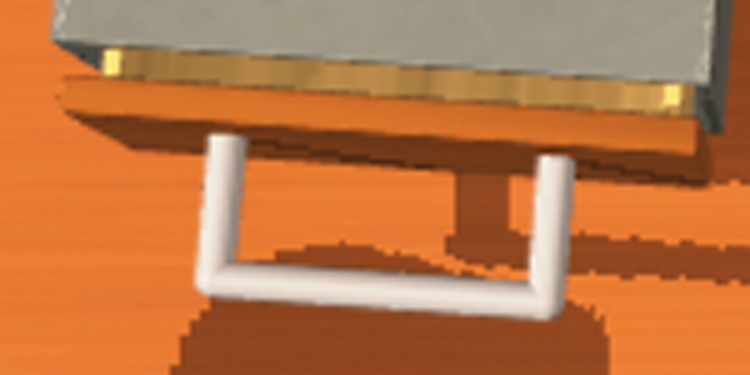

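View pics/c2.png

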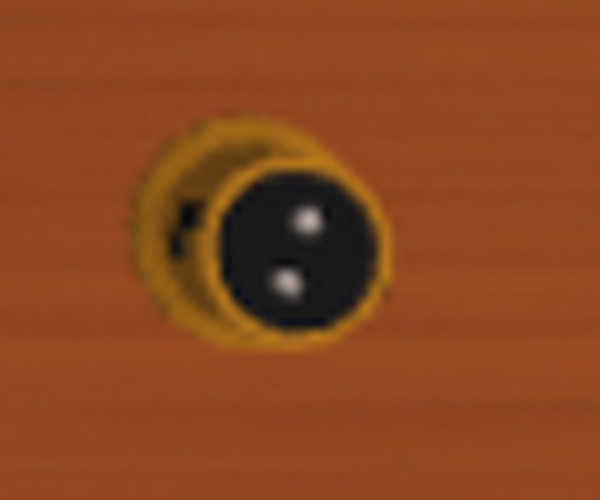

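View pics/c3.png

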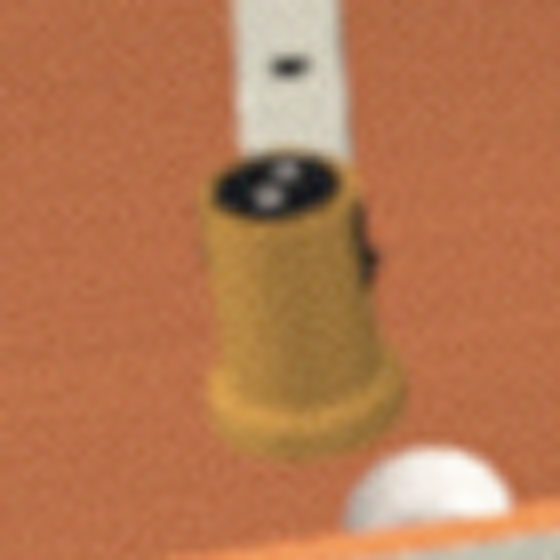

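In the crops, the bar corners are at top pixels (203.7,250.8) and (269.2,254.8). The socket mouth is at (419.4,334.2) in top and (204.6,203.0) in scene.

```bash
cat > h.py <<'E'
from rig import env
import numpy as np
from scipy.spatial.transform import Rotation as R
def ray(n,p,i=None):
    i=i or env.camera_info(n);K=i['intrinsics']
    q=np.array([(p[0]-K[0,2])/K[0,0],(p[1]-K[1,2])/K[1,1],1])
    if n=='wrist':
        r=np.hypot(q[0],q[1]);q=np.array([q[0]/r*np.sin(r),q[1]/r*np.sin(r),np.cos(r)])
    return i['xyz'],R.from_quat(i['rotation']).apply(q)
def at(n,p,z,i=None):
    o,d=ray(n,p,i);return o+d*(z-o[2])/d[2]
def proj(n,P):
    i=env.camera_info(n);K=i['intrinsics'];c=R.from_quat(i['rotation']).inv().apply(np.array(P)-i['xyz'])
    return K[:2,:2]@(c[:2]/c[2])+K[:2,2]
def state():
    o=env.get_obs();print(round(o['t'],2),o['ee_pos'].round(4),R.from_quat(o['eef_rot']).as_matrix().round(3).tolist(),o['force'].round(1),round(o['width'],4));return o
def todelta(P,Rt=None):
    o=env.get_obs();r=R.from_quat(o['eef_rot'])
    d=r.inv().apply(np.array(P)-o['ee_pos'])/.025
    w=(r.inv()*Rt).as_rotvec()/np.radians(5) if Rt is not None else None
    print('d units',d.round(2),'rot units',None if w is None else w.round(2))
E
python3 - <<'E'
from h import *
a=at('top',(203.7,250.8),.06);b=at('top',(269.2,254.8),.06);print(a,b,np.linalg.norm(a-b),(a+b)/2)
print(np.degrees(np.arctan2(-(a-b)[0],(a-b)[1])))
print('scene bar',proj('scene',a),proj('scene',b))
print('sock',at('top',(419.4,334.2),.05),at('scene',(204.6,203.0),.05))
for p in [(172.5,211),(299,224.5)]: print('front',at('top',p,.089))
state()
E
```

```text
[0.60024982 0.1880687  0.06      ] [0.59339777 0.0854702  0.06      ] 0.10282704972075254 [0.5968238  0.13676945 0.06      ]
-3.8208337071435423
scene bar [446.58477392 218.1146109 ] [375.28731155 223.86178955]
sock [ 0.46967111 -0.14693375  0.05      ] [ 0.47018224 -0.14815707  0.05      ]
front [0.65841199 0.22978757 0.089     ]
front [0.6364473  0.03730338 0.089     ]
0.15 [0.2077 0.5358 0.2307] [[-0.932, 0.361, -0.001], [0.361, 0.932, -0.001], [0.0, -0.001, -1.0]] [-0.1 -0.9 -0.4] 0.0853
```

View pics/wrist0.png

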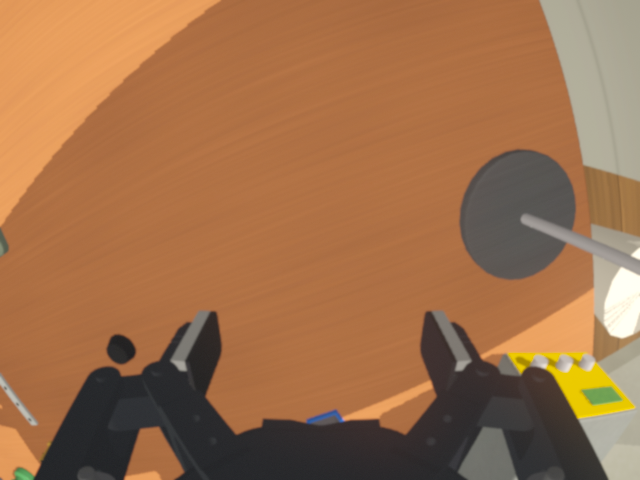

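```bash
cat >> h.py <<'E'
yaw=np.radians(-3.8); ux=np.array([np.cos(yaw),np.sin(yaw),0]); uy=np.array([-np.sin(yaw),np.cos(yaw),0])
RT=R.from_matrix(np.column_stack([uy,ux,[0,0,-1]]))
E
python3 - <<'E'
from h import *
todelta([.597,.137,.15],RT)
K=0
a=at('top',(184,79),.095);b=at('top',(310.5,86.5),.095);print(a,b,np.degrees(np.arctan2(-(a-b)[0],(a-b)[1])))
E
```

```text
d units [-20.29  -9.24   3.24] rot units [-1.000e-02  1.000e-02  1.452e+01]
[0.86500357 0.21577322 0.095     ] [0.85092765 0.01929756 0.095     ] -4.097787228732511
```

Request:
play_rows --steps "0 0 0 0 0 1 40;0 0 0 0 0 1 40;0 0 0 0 0 1 40;0 0 0 0 0 1 40;0 0 0 0 0 1 40;0 0 0 0 0 1 40;0 0 0 0 0 1 40;0 0 0 0 0 1 40;0 0 0 0 0 1 40;0 0 0 0 0 1 40;0 0 0 0 0 1 40;0 0 0 0 0 1 40;0 0 0 0 0 1 40;0 0 0 0 0 1 40;0 0 0 0 0 0.5 40" --squeeze 40

```text
t: 1.4
ee_pos: [0.2064, 0.5326, 0.2247]
eef_rot: [0.751, 0.66, -0.006, 0.003]
force: [0.4, 0.1, -0.6]
width: 0.0399
```

Run:
```python
from h import *
state();todelta([.597,.137,.18],RT)
```

```text
1.4 [0.2064 0.5326 0.2247] [[0.128, 0.992, -0.005], [0.992, -0.128, -0.013], [-0.014, -0.004, -1.0]] [ 0.4  0.1 -0.6] 0.0399
d units [-13.67  17.53   1.91] rot units [-0.05  0.16 -0.71]
```

Request:
play_rows --steps "-0.76 0.97 0.1 0 0.1 -0.4 40;-0.76 0.97 0.1 0 0 -0.3 40;-0.76 0.97 0.1 0 0 0 40;-0.76 0.97 0.1 0 0 0 40;-0.76 0.97 0.1 0 0 0 40;-0.76 0.97 0.1 0 0 0 40;-0.76 0.97 0.1 0 0 0 40;-0.76 0.97 0.1 0 0 0 40;-0.76 0.97 0.1 0 0 0 40;-0.76 0.97 0.1 0 0 0 40;-0.76 0.97 0.1 0 0 0 40;-0.76 0.97 0.1 0 0 0 40;-0.76 0.97 0.1 0 0 0 40;-0.76 0.97 0.1 0 0 0 40;-0.76 0.97 0.1 0 0 0 40;-0.76 0.97 0.1 0 0 0 40"

```text
t: 2.73
ee_pos: [0.5821, 0.1904, 0.1772]
eef_rot: [0.726, 0.687, -0.006, -0.002]
force: [0.1, 0.5, 1.1]
width: 0.0401
```

Run:
```python
from h import *
state();todelta([.597,.137,.041],RT)
```

```text
2.73 [0.5821 0.1904 0.1772] [[0.055, 0.998, -0.012], [0.998, -0.055, -0.006], [-0.006, -0.012, -1.0]] [0.1 0.5 1.1] 0.0401
d units [-2.07  0.78  5.45] rot units [-0.13  0.07  0.13]
```

Request:
play_rows --steps "-0.7 0.26 0.5 -0.1 0 0.1 40;-0.7 0.26 0.5 0 0 0 40;-0.7 0.26 0.5 0 0 0 40;0 0 0 0 0 0 40;0 0 0 0 0 0 40"

```text
t: 3.15
ee_pos: [0.6038, 0.1287, 0.1358]
eef_rot: [0.732, 0.681, -0.004, 0.002]
force: [0.5, 0.3, 0.2]
width: 0.0397
```

Run:
```python
from h import *
import cv2
state();todelta([.597,.137,.041],RT)
print(env.camera_info('wrist'))
cv2.imwrite("pics/w1.png",env.camera('wrist')[:,:,::-1])
```

```text
3.15 [0.6038 0.1287 0.1358] [[0.072, 0.997, -0.003], [0.997, -0.072, -0.007], [-0.008, -0.002, -1.0]] [0.5 0.3 0.2] 0.0397
d units [ 0.34 -0.29  3.79] rot units [-0.03  0.09 -0.06]
{'intrinsics': array([[371.64829954,   0.        , 320.50802372],
       [  0.        , 371.64829954, 240.22962   ],
       [  0.        ,   0.        ,   1.        ]]), 'xyz': array([0.60991201, 0.21430827, 0.27664813]), 'rotation': array([ 0.98492943, -0.03528422, -0.00634042,  0.1692006 ])}
```

View pics/w1.png

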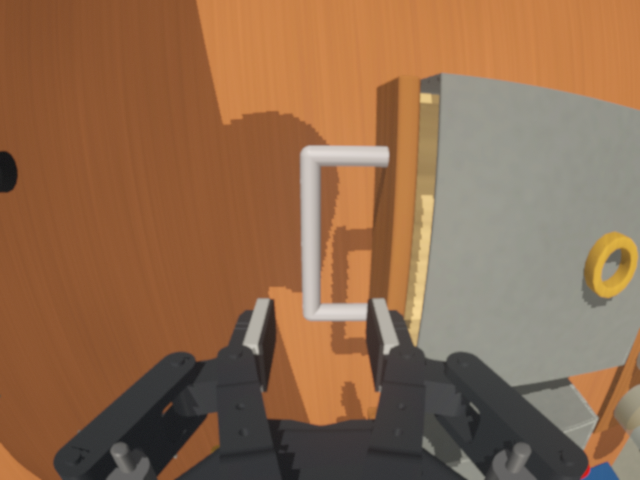

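The wrist view shows the bar corners at (311,154) and (312,312), with the fingers straddling the bar line.

Run:
```python
from h import *
a=at('wrist',(311,154),.06);b=at('wrist',(312,312),.06);print(a,b,np.linalg.norm(a-b),(a+b)/2,np.degrees(np.arctan2(-(a-b)[0],(a-b)[1])))
```

```text
[0.60222397 0.19125316 0.06      ] [0.59461769 0.08717849 0.06      ] 0.10435224957999308 [0.59842083 0.13921582 0.06      ] -4.180018460270843
```

Request:
play_rows --steps "0.2 -0.14 0.4 0 0 0 40;0.15 -0.08 0.4 0 0 0 40;0 0 0 0 0 0 40;0 0 0.6 0 0 0 40;0 0 0.6 0 0 0 40"

```text
t: 3.62
ee_pos: [0.5993, 0.1437, 0.0875]
eef_rot: [0.73, 0.683, 0.0, 0.004]
force: [0.1, -0.2, -0.3]
width: 0.0401
```

Run:
```python
from h import *
state();todelta([.598,.138,.041],RT)
```

```text
3.62 [0.5993 0.1437 0.0875] [[0.066, 0.998, 0.006], [0.998, -0.066, -0.005], [-0.004, 0.006, -1.0]] [ 0.1 -0.2 -0.3] 0.0401
d units [-0.22 -0.05  1.86] rot units [0.07 0.05 0.  ]
```

Request:
play_rows --steps "-0.1 -0.03 0.5 0 0 0 40;0 0 0.5 0 0 0 40;0 0 0.5 0 0 0 40;0 0 0.2 0 0 0 40;0 0 0 0 0 0 40"

```text
t: 4.03
ee_pos: [0.5964, 0.1459, 0.042]
eef_rot: [0.728, 0.686, 0.0, 0.003]
force: [-0.2, -0.9, 2.8]
width: 0.0399
```

Run:
```python
from h import *
state();todelta([.598,.138,.041],RT)
```

```text
4.03 [0.5964 0.1459 0.042 ] [[0.059, 0.998, 0.005], [0.998, -0.059, -0.005], [-0.005, 0.005, -1.0]] [-0.2 -0.9  2.8] 0.0399
d units [-0.31  0.08  0.04] rot units [0.06 0.05 0.09]
```

Now at the bar. Next I close the fingers.

Request:
play_rows --steps "-0.1 0.05 0 0 0 0 5;0 0 0 0 0 0 5;0 0 0 0 0 0 5;0 0 0 0 0 0 5;0 0 0 0 0 0 5" --squeeze 40

```text
t: 4.45
ee_pos: [0.5979, 0.1446, 0.043]
eef_rot: [0.727, 0.686, 0.001, 0.004]
force: [0.1, -0.8, -2.1]
width: 0.0103
```

Request:
play_rows --steps "0 -0.3 0 0 0 0 5;0 -0.4 0 0 0 0 5;0 -0.5 0 0 0 0 5;0 -0.5 0 0 0 0 5;0 -0.5 0 0 0 0 5"

```text
t: 4.87
ee_pos: [0.5445, 0.1485, 0.043]
eef_rot: [0.728, 0.686, 0.006, 0.006]
force: [2.8, -0.2, -2.2]
width: 0.0106
```

Run:
```python
from h import *
import cv2
o=state();print((o['ee_pos']-[.5979,.1446,.043])@ux,(o['ee_pos']-[.5979,.1446,.043])@uy)
cv2.imwrite("pics/t2.png",env.camera('top')[:,:,::-1])
```

```text
4.87 [0.5445 0.1485 0.043 ] [[0.06, 0.998, 0.017], [0.998, -0.06, -0.001], [-0.0, 0.017, -1.0]] [ 2.8 -0.2 -2.2] 0.0106
-0.053588122278669575 0.000383815661504258
```

View pics/t2.png

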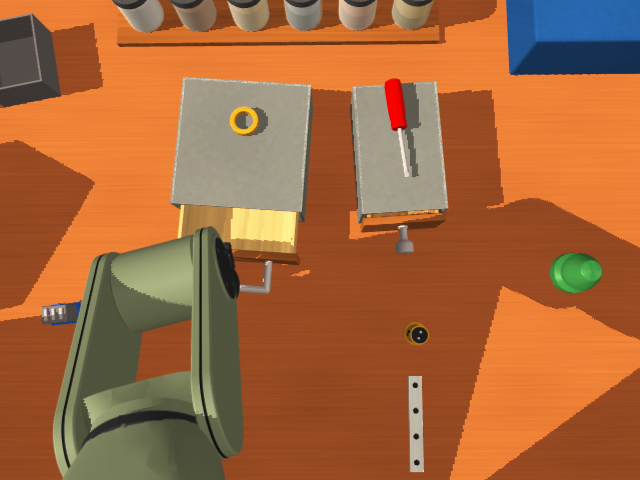

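The drawer follows: its front is now at row 258 or so, about 50 mm out. Pulling on.

Request:
play_rows --steps "0 -0.5 0 0 0 0 5;0 -0.5 0 0 0 0 5;0 -0.5 0 0 0 0 5;0 -0.5 0 0 0 0 5;0 -0.4 0 0 0 0 5;0 -0.3 0 0 0 0 5;0 -0.2 0 0 0 0 5"

```text
t: 5.5
ee_pos: [0.4678, 0.1543, 0.0431]
eef_rot: [0.727, 0.686, 0.009, 0.008]
force: [18.9, -5.9, -21.6]
width: 0.0105
```

Run:
```python
from h import *
o=state();print((o['ee_pos']-[.5979,.1446,.043])@ux,(o['ee_pos']-[.5979,.1446,.043])@uy)
```

```text
5.5 [0.4678 0.1543 0.0431] [[0.058, 0.998, 0.025], [0.998, -0.058, 0.001], [0.003, 0.025, -1.0]] [ 18.9  -5.9 -21.6] 0.0105
-0.13043974073209796 0.0010638701790503715
```

Request:
play_rows --steps "0 -0.2 0 0 0 0 5;0 -0.2 0 0 0 0 5"

```text
t: 5.67
ee_pos: [0.4682, 0.1543, 0.0431]
eef_rot: [0.725, 0.688, 0.018, 0.017]
force: [17.0, -5.3, -17.6]
width: 0.0105
```

Run:
```python
from h import *
o=state();print((o['ee_pos']-[.5979,.1446,.043])@ux,(o['ee_pos']-[.5979,.1446,.043])@uy)
```

```text
5.67 [0.4682 0.1543 0.0431] [[0.053, 0.997, 0.049], [0.999, -0.053, 0.001], [0.004, 0.049, -0.999]] [ 17.   -5.3 -17.6] 0.0105
-0.13003710927916146 0.001076087140998116
```

At its stop (no further travel, 17 N). Release and lift.

Request:
play_rows --steps "0 0 0 0 0 0 5;0 0 0 -0.5 0 0 40;0 0 0 0 0 0 40;0 0 0 0 0 0 40;0 0 0 0 0 0 40"

```text
t: 6.08
ee_pos: [0.4678, 0.1537, 0.0437]
eef_rot: [0.725, 0.688, 0.033, 0.032]
force: [0.3, -0.0, -0.1]
width: 0.0398
```

Run:
```python
from h import *
o=state();todelta([.470,.154,.2],RT)
```

```text
6.08 [0.4678 0.1537 0.0437] [[0.052, 0.994, 0.092], [0.999, -0.052, -0.002], [0.003, 0.092, -0.996]] [ 0.3 -0.  -0.1] 0.0398
d units [ 0.03  0.66 -6.22] rot units [ 1.05 -0.04  0.16]
```

Request:
play_rows --steps "0 0 0 0.5 0 0 40;0 0 0 0.5 0 0.1 40;0 0 -0.6 0 0 0 40;0 0 -0.8 0 0 0 40;0 0 -1 0 0 0 40;0 0 -1 0 0 0 40;0 0 -1 0 0 0 40;0 0 -1 0 0 0 40;0 0 0 0 0 0 70"

```text
t: 6.83
ee_pos: [0.4673, 0.1534, 0.1853]
eef_rot: [0.728, 0.686, -0.003, -0.005]
force: [0.7, -0.2, 0.8]
width: 0.0508
```

Run:
```python
from h import *
import cv2
o=state();todelta([.470,-.147,.15],RT)
cv2.imwrite("pics/s3.png",env.camera('scene')[:,:,::-1])
cv2.imwrite("pics/t3.png",env.camera('top')[:,:,::-1])
cv2.imwrite("pics/w3.png",env.camera('wrist')[:,:,::-1])
```

```text
6.83 [0.4673 0.1534 0.1853] [[0.059, 0.998, -0.011], [0.998, -0.059, 0.003], [0.002, -0.011, -1.0]] [ 0.7 -0.2  0.8] 0.0508
d units [-11.99   0.83   1.38] rot units [-0.12 -0.03  0.09]
```

View pics/s3.png

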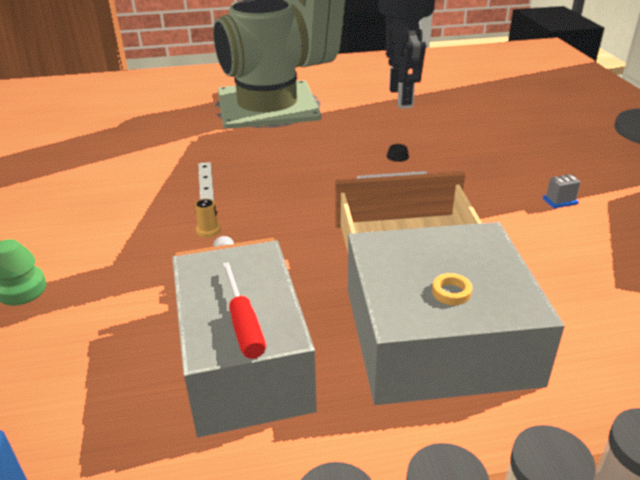

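View pics/t3.png

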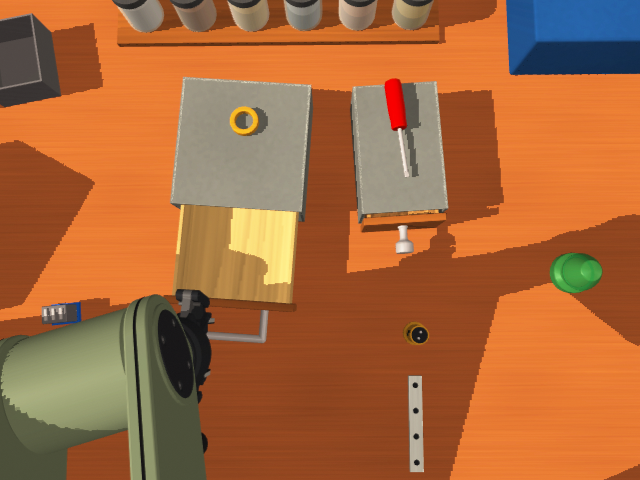

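The scene view shows the drawer open with its floor visible and the socket still upright at (206,216). In the top view the socket is at (417,334), not moved. Moving over the socket.

Request:
play_rows --steps "-0.9 0.06 0 0 0 0 70;-0.9 0.06 0 0 0 0 70;-0.9 0.06 0 0 0 0 70;-0.9 0.06 0 0 0 0 70;-0.9 0.06 0.1 0 0 0 70;-0.9 0.06 0.1 0 0 0 70;-0.9 0.06 0.1 0 0 0 70;-0.9 0.06 0.1 0 0 0 70;-0.9 0.06 0.1 0 0 0 70;-0.9 0.06 0.1 0 0 0 70;-0.9 0.06 0.1 0 0 0 70;-0.6 0.06 0.1 0 0 0 70;0 0 0 0 0 0 70;0 0 0 0 0 0 70"

```text
t: 8.15
ee_pos: [0.4522, -0.1203, 0.1379]
eef_rot: [0.725, 0.687, -0.023, -0.026]
force: [0.3, 0.6, -0.7]
width: 0.07
```

Run:
```python
from h import *
import cv2
o=state();todelta([.470,-.1475,.014],RT)
cv2.imwrite("pics/w4.png",env.camera('wrist')[:,:,::-1])
```

```text
8.15 [ 0.4522 -0.1203  0.1379] [[0.054, 0.996, -0.068], [0.999, -0.054, 0.006], [0.003, -0.069, -0.998]] [ 0.3  0.6 -0.7] 0.07
d units [-1.06  1.11  4.89] rot units [-0.79 -0.03  0.14]
```

View pics/w4.png

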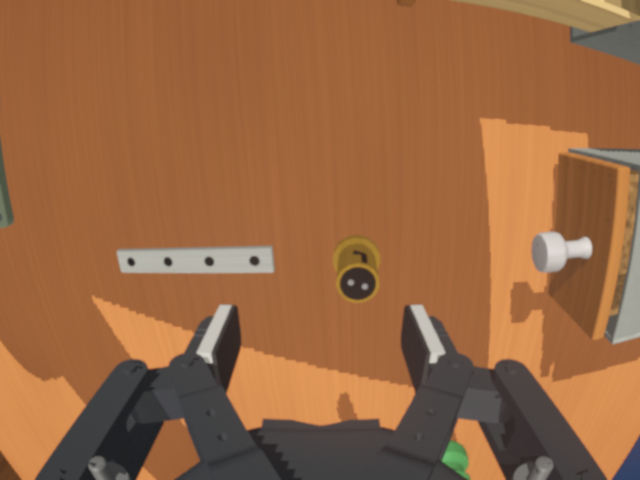

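The wrist view shows the socket mouth at (358,283), just ahead of and between the open fingers. Cross-check.

Run:
```python
from h import *
print(at('wrist',(358,283),.05))
```

```text
[ 0.47042395 -0.14553674  0.05      ]
```

Request:
play_rows --steps "-0.5 0.5 0 -0.8 0 0.1 70;-0.4 0.4 0 0 0 0 70;-0.1 0.1 0.3 0 0 0 70;0 0 0.5 0 0 0 70;0 0 0 0 0 0 70;0 0 0 0 0 0 70"

```text
t: 8.7
ee_pos: [0.4768, -0.143, 0.1141]
eef_rot: [0.727, 0.687, 0.001, -0.004]
force: [0.6, -0.1, 0.5]
width: 0.0699
```

Run:
```python
from h import *
o=state();todelta([.470,-.147,.014],RT)
```

```text
8.7 [ 0.4768 -0.143   0.1141] [[0.057, 0.998, -0.004], [0.998, -0.057, 0.006], [0.006, -0.004, -1.0]] [ 0.6 -0.1  0.5] 0.0699
d units [-0.2  -0.24  4.01] rot units [-0.05 -0.06  0.1 ]
```

Request:
play_rows --steps "-0.1 -0.2 0.5 0 0 0.1 70;0 0 0.6 0 0 0 70;0 0 0.6 0 0 0 70;0 0 0.6 0 0 0 70;0 0 0 0 0 0 70"

```text
t: 9.12
ee_pos: [0.4736, -0.143, 0.0565]
eef_rot: [0.729, 0.684, 0.001, -0.003]
force: [-1.0, -0.0, -0.2]
width: 0.0696
```

Run:
```python
from h import *
o=state();todelta([.470,-.1465,.014],RT)
```

```text
9.12 [ 0.4736 -0.143   0.0565] [[0.063, 0.998, -0.003], [0.998, -0.063, 0.006], [0.006, -0.004, -1.0]] [-1.  -0.  -0.2] 0.0696
d units [-0.16 -0.13  1.7 ] rot units [-0.04 -0.06  0.04]
```

Request:
play_rows --steps "-0.15 -0.12 0.5 0 0 0 70;0 0 0.5 0 0 0 70;0 0 0.4 0 0 0 70;0 0 0.3 0 0 0 70;0 0 0 0 0 0 70"

```text
t: 9.53
ee_pos: [0.4731, -0.1455, 0.0152]
eef_rot: [0.728, 0.685, 0.002, -0.002]
force: [-0.8, -0.5, 1.1]
width: 0.0703
```

Run:
```python
from h import *
import cv2
o=state();todelta([.470,-.1465,.012],RT)
cv2.imwrite("pics/w5.png",env.camera('wrist')[:,:,::-1])
```

```text
9.53 [ 0.4731 -0.1455  0.0152] [[0.06, 0.998, -0.0], [0.998, -0.06, 0.005], [0.005, -0.001, -1.0]] [-0.8 -0.5  1.1] 0.0703
d units [-0.05 -0.12  0.13] rot units [-0.01 -0.06  0.07]
```

View pics/w5.png

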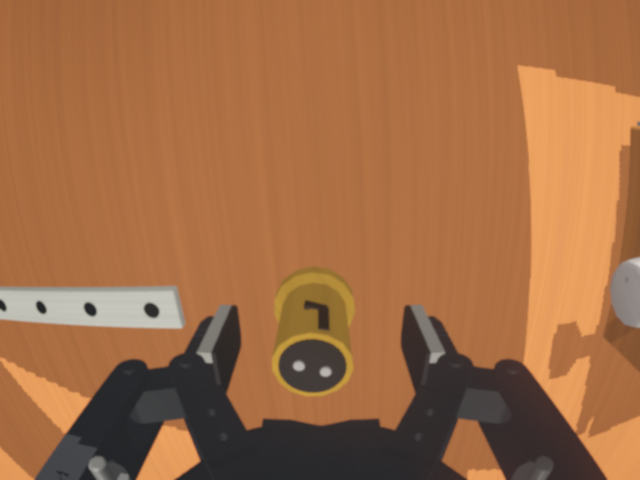

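The socket stands between the pads (mouth at (312,365)), within 4 mm of centre. Closing.

Request:
play_rows --steps "0 -0.12 0.1 0 0 0 50;0 0 0 0 0 0 25;0 0 0 0 0 0 25;0 0 0 0 0 0 25;0 0 0 0 0 0 25;0 0 0 0 0 0 25;0 0 0 0 0 0 25" --squeeze 35

```text
t: 10.17
ee_pos: [0.4719, -0.1458, 0.0156]
eef_rot: [0.728, 0.686, 0.003, 0.0]
force: [-0.2, 0.0, -1.0]
width: 0.029
```

Request:
play_rows --steps "0 0 -0.3 0 0 0 25;0 0 -0.5 0 0 0 25;0 0 0 0 0 0 25;0 0 0 0 0 0 25"

```text
t: 10.5
ee_pos: [0.4715, -0.1458, 0.0368]
eef_rot: [0.728, 0.686, 0.003, -0.0]
force: [-0.2, 1.0, -0.6]
width: 0.029
```

Run:
```python
from h import *
import cv2
o=state()
c=cv2.resize(env.camera('scene')[150:280,140:290,::-1],None,fx=4,fy=4,interpolation=cv2.INTER_CUBIC)
cv2.imwrite("pics/s6.png",c)
cv2.imwrite("pics/w6.png",env.camera('wrist')[:,:,::-1])
# cabinet/drawer geometry: bar from grasp
im=cv2.imread("pics/t3.png")
cv2.imwrite("pics/c4.png",cv2.resize(im[195:350,160:320],None,fx=3.5,fy=3.5,interpolation=cv2.INTER_CUBIC))
```

```text
10.5 [ 0.4715 -0.1458  0.0368] [[0.06, 0.998, 0.004], [0.998, -0.06, 0.004], [0.004, 0.004, -1.0]] [-0.2  1.  -0.6] 0.029
```

View pics/s6.png

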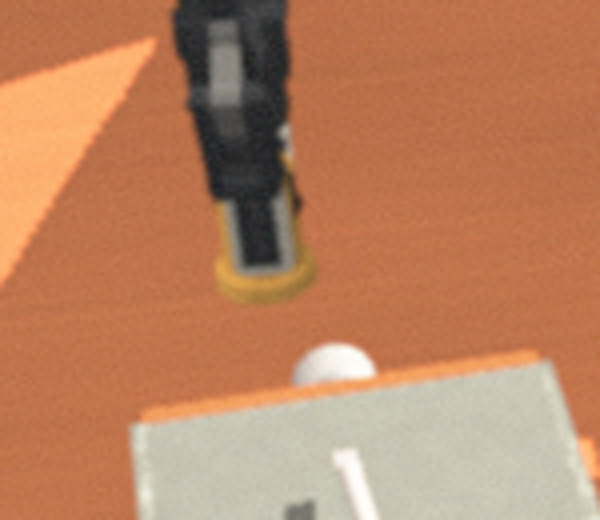

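View pics/w6.png

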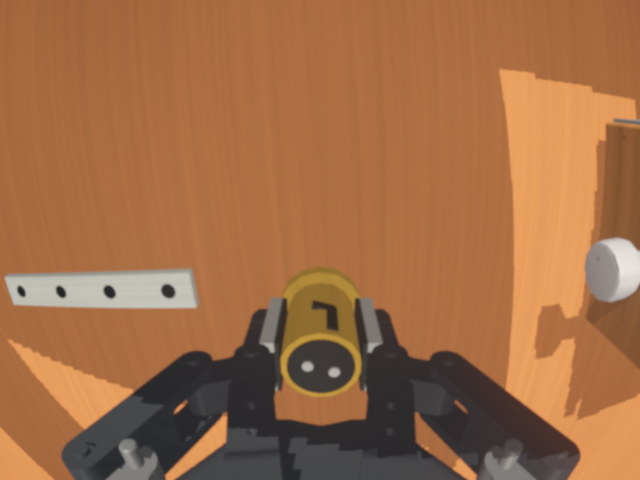

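View pics/c4.png

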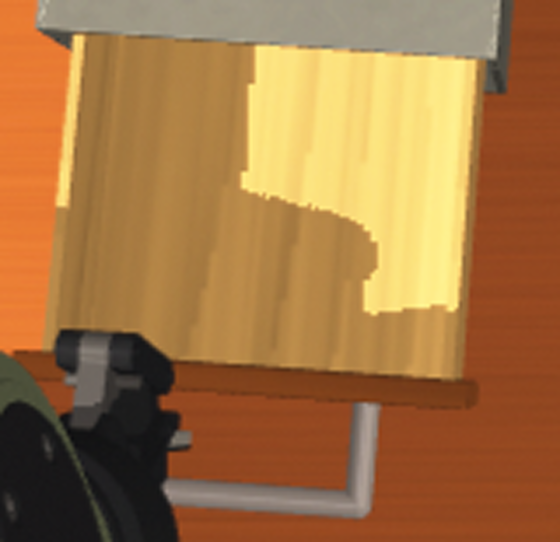

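The scene and wrist views show the socket clear of the desk, upright between the pads. Measuring the drawer: in the t3 crop the right bar corner is at (362,507), the cabinet's front top edge runs (38,28)–(498,58), and the right wall's inner top edge is at about (470,60).

Run:
```python
from h import *
f=lambda p:((p[0]+.5)/3.5-.5+160,(p[1]+.5)/3.5-.5+195)
ci=env.camera_info('top')
c=at('top',f((362,507)),.06);print('bar corner',c,'mid',c+.052*uy)
a=at('top',f((38,28)),.095);b=at('top',f((498,58)),.095);m=(a+b)/2;print('cab front',a,b,m, 'pt',m-.07*ux, np.linalg.norm(a-b))
for p,z in [((484,58),.072),((462,380),.072),((160,358),.089),((470,383),.089)]: print(at('top',f(p),z))
P=np.array([.598,.138,0])-.13*ux
print('bar',P)
for t in (.006,.010,.015,.02): print(t,P+(.045+t+.07)*ux)
todelta([.58,.138,.16],RT)
```

```text
bar corner [0.46315929 0.09396387 0.06      ] mid [0.46660553 0.14584955 0.06      ]
cab front [0.67015074 0.23131506 0.095     ] [0.65569528 0.03255989 0.095     ] [0.66292301 0.13193747 0.095     ] pt [0.59307691 0.13657665 0.095     ] 0.19928015075395686
[0.65985335 0.03996458 0.072     ]
[0.5182372  0.04940733 0.072     ]
[0.52816225 0.17698887 0.089     ]
[0.51699994 0.04477517 0.089     ]
bar [0.46828581 0.14661561 0.        ]
0.006 [0.58901979 0.13859647 0.        ]
0.01 [0.59301099 0.13833137 0.        ]
0.015 [0.598 0.138 0.   ]
0.02 [0.60298901 0.13766863 0.        ]
d units [11.61  3.66 -4.88] rot units [ 0.04 -0.05  0.07]
```

Request:
play_rows --steps "0 0 -0.6 0 0 0 25;0 0 -0.8 0 0 0 25;0 0 -0.9 0 0 0 25;0 0 -0.9 0 0 0 25;0 0 -0.8 0 0 0 25;0.3 0.1 -0.6 0 0 0 25;0.6 0.2 -0.3 0 0 0 25;0.7 0.28 0 0 0 0 25;0.7 0.28 0 0 0 0 25;0.7 0.28 0 0 0 0 25;0.7 0.28 0 0 0 0 25;0.7 0.28 0 0 0 0 25;0.7 0.28 0 0 0 0 25;0.7 0.28 0 0 0 0 25;0.7 0.28 0 0 0 0 25;0.7 0.28 0 0 0 0 25;0.7 0.28 0 0 0 0 25;0 0 0 0 0 0 25;0 0 0 0 0 0 25"

```text
t: 12.18
ee_pos: [0.5587, 0.0557, 0.1545]
eef_rot: [0.729, 0.685, -0.004, -0.008]
force: [0.4, -0.1, -0.8]
width: 0.0291
```

Run:
```python
from h import *
o=state();todelta([.588,.137,.0346],RT)
```

```text
12.18 [0.5587 0.0557 0.1545] [[0.063, 0.998, -0.017], [0.998, -0.062, 0.007], [0.006, -0.017, -1.0]] [ 0.4 -0.1 -0.8] 0.0291
d units [3.29 1.05 4.8 ] rot units [-0.19 -0.07  0.04]
```

Request:
play_rows --steps "0.6 0.2 0 -0.1 0 0 25;0.7 0.22 0 -0.1 0 0 25;0.7 0.22 0 0 0 0 25;0.6 0.2 0 0 0 0 25;0.3 0.1 0 0 0 0 25;0 0 0 0 0 0 25;0 0 0 0 0 0 25"

```text
t: 12.77
ee_pos: [0.5844, 0.124, 0.1515]
eef_rot: [0.73, 0.683, -0.002, -0.003]
force: [0.3, 0.4, -1.2]
width: 0.0294
```

Run:
```python
from h import *
import cv2
o=state();todelta([.588,.137,.0346],RT)
cv2.imwrite("pics/w7.png",env.camera('wrist')[:,:,::-1])
```

```text
12.77 [0.5844 0.124  0.1515] [[0.066, 0.998, -0.007], [0.998, -0.066, 0.002], [0.001, -0.007, -1.0]] [ 0.3  0.4 -1.2] 0.0294
d units [0.52 0.14 4.68] rot units [-0.08 -0.01  0.  ]
```

View pics/w7.png

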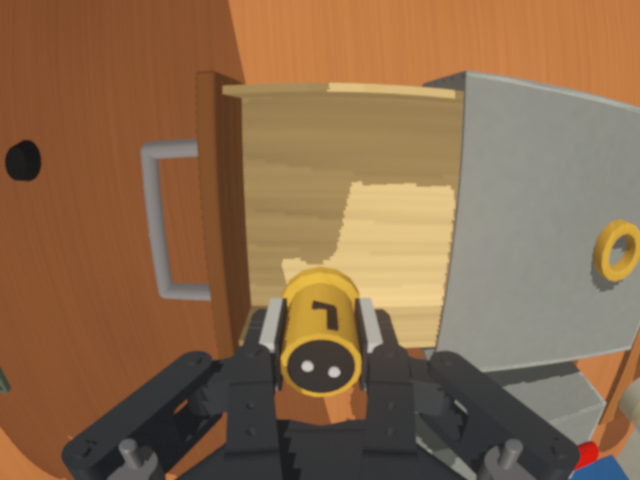

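The wrist view shows the socket over the open drawer: drawer front at left (x≈220), cabinet at right (x≈455), bar corners (150,150) and (165,292). Cross-check.

Run:
```python
from h import *
a=at('wrist',(150,150),.06);b=at('wrist',(165,292),.06);print(a,b,(a+b)/2)
print('left wall inner',at('wrist',(345,95),.072),'cab edge',at('wrist',(464,75),.095),at('wrist',(438,371),.095),'floor/front',at('wrist',(246,200),.018))
```

```text
[0.47432447 0.19952851 0.06      ] [0.46496645 0.09488213 0.06      ] [0.46964546 0.14720532 0.06      ]
left wall inner [0.60460149 0.22062778 0.072     ] cab edge [0.66926575 0.23007607 0.095     ] [0.66077409 0.03836166 0.095     ] floor/front [0.5279878  0.15023128 0.018     ]
```

Agrees within 2 mm: bar middle (0.470,0.147), drawer centre y≈0.136. Lowering.

Request:
play_rows --steps "0.4 0.1 0 0 0 0 25;0.2 0.05 0.4 0 0 0 25;0 0 0.6 0 0 0 25;0 0 0.6 0 0 0 25;0 0 0.6 0 0 0 25;0 0 0.6 0 0 0 25;0 0 0 0 0 0 25"

```text
t: 13.4
ee_pos: [0.5892, 0.1385, 0.0774]
eef_rot: [0.731, 0.682, -0.001, -0.002]
force: [-0.7, 0.7, -1.3]
width: 0.0291
```

Run:
```python
from h import *
o=state();todelta([.588,.137,.0346],RT)
```

```text
13.4 [0.5892 0.1385 0.0774] [[0.07, 0.998, -0.005], [0.998, -0.07, 0.002], [0.001, -0.005, -1.0]] [-0.7  0.7 -1.3] 0.0291
d units [-0.07 -0.03  1.71] rot units [-0.06 -0.01 -0.04]
```

Request:
play_rows --steps "0 0 0.4 0 0 0 25;0 0 0.4 0 0 0 25;0 0 0.3 0 0 0 25;0 0 0.2 0 0 0 25;0 0 0.15 0 0 0 25;0 0 0 0 0 0 25"

```text
t: 13.9
ee_pos: [0.5896, 0.1387, 0.038]
eef_rot: [0.731, 0.682, -0.001, -0.002]
force: [0.3, -0.3, -1.7]
width: 0.0291
```

Run:
```python
from h import *
o=state();todelta([.588,.137,.0336],RT)
```

```text
13.9 [0.5896 0.1387 0.038 ] [[0.07, 0.998, -0.004], [0.998, -0.07, 0.002], [0.001, -0.004, -1.0]] [ 0.3 -0.3 -1.7] 0.0291
d units [-0.07 -0.06  0.18] rot units [-0.05 -0.02 -0.04]
```

Request:
play_rows --steps "0 0 0.08 0 0 0 25;0 0 0.06 0 0 0 25;0 0 0.05 0 0 0 25"

```text
t: 14.15
ee_pos: [0.5905, 0.1389, 0.0339]
eef_rot: [0.731, 0.682, 0.0, -0.001]
force: [-0.2, 0.7, -0.1]
width: 0.0293
```

Request:
play_rows --steps "0 0 0.05 0 0 0 25;0 0 0.05 0 0 0 25"

```text
t: 14.32
ee_pos: [0.5912, 0.1389, 0.0327]
eef_rot: [0.731, 0.682, 0.001, -0.001]
force: [-1.5, -1.8, 10.3]
width: 0.0292
```

Contact with the floor (10 N). Release gently.

Request:
play_rows --steps "0 0 0 0 0 0 25;0 0 0 0 0 0 32;0 0 0 0 0 0 38;0 0 0 0 0 0 46;0 0 0 0 0 0 50;0 0 0 0 0 0 50;0 0 0 0 0 0 50"

```text
t: 14.9
ee_pos: [0.5924, 0.1392, 0.0343]
eef_rot: [0.731, 0.682, 0.003, 0.0]
force: [-0.2, -0.0, -0.3]
width: 0.0497
```

Run:
```python
from h import *
import cv2
o=state()
cv2.imwrite("pics/w8.png",env.camera('wrist')[:,:,::-1])
```

```text
14.9 [0.5924 0.1392 0.0343] [[0.07, 0.998, 0.004], [0.998, -0.07, 0.003], [0.003, 0.004, -1.0]] [-0.2 -0.  -0.3] 0.0497
```

View pics/w8.png

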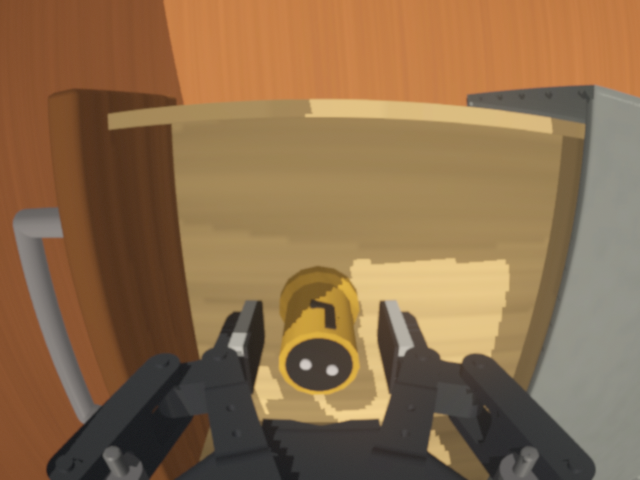

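The socket stands on the floor, free of both pads (mouth at (318,363)). Rising straight up.

Request:
play_rows --steps "0 0 -0.3 0 0 0 50;0 0 -0.5 0 0 0 50;0 0 -0.6 0 0 0 50;0 0 -0.8 0 0 0 50;0 0 -1 0 0 0 50;0 0 -1 0 0 0 50;0 0 -1 0 0 0 50;0 0 -1 0 0 0 50;0 -1 -0.3 0 0 0 50;0 -1 0 0 0 0 50;0 -1 0 0 0 0 50;0 -1 0 0 0 0 50;0 -1 0 0 0 0 50;0 0 0 0 0 0 50;0 0 0 0 0 0 50"

```text
t: 16.2
ee_pos: [0.4627, 0.1474, 0.2116]
eef_rot: [0.732, 0.682, 0.006, 0.002]
force: [-0.2, -0.2, 1.1]
width: 0.0503
```

Run:
```python
from h import *
import cv2
o=state()
for n in('scene','top'): cv2.imwrite(f"pics/{n}9.png",env.camera(n)[:,:,::-1])
```

```text
16.2 [0.4627 0.1474 0.2116] [[0.071, 0.997, 0.011], [0.997, -0.071, 0.005], [0.006, 0.01, -1.0]] [-0.2 -0.2  1.1] 0.0503
```

View pics/scene9.png

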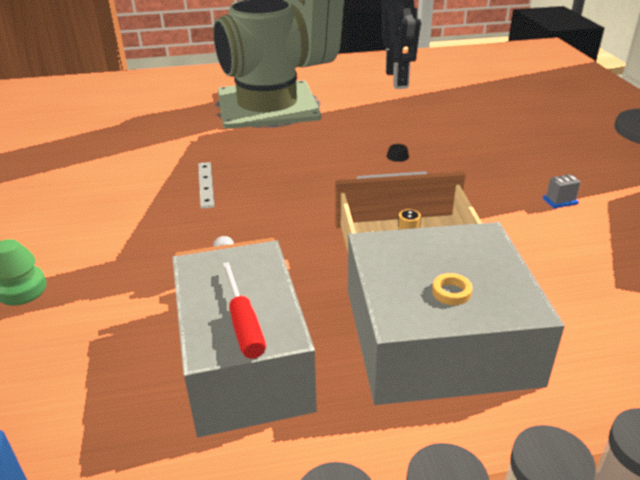

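View pics/top9.png

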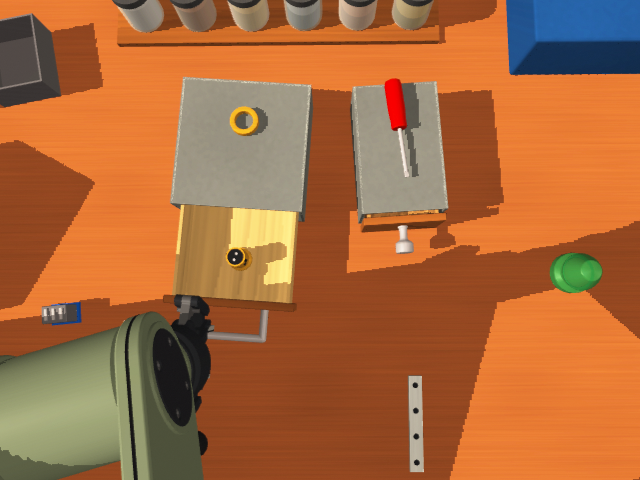

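Run:
```python
from h import *
import cv2
a=cv2.imread('pics/t3.png');b=cv2.imread('pics/top9.png')
print('bar/right front patch diff',np.abs(a[290:350,240:300].astype(int)-b[290:350,240:300]).mean())
print('mouth',at('top',(235.5,256.5),.068))
env.sign_off();print(env.get_obs()['t'])
```

```text
bar/right front patch diff 1.9216666666666666
mouth [0.59031267 0.13664398 0.068     ]
the job is handed in; nothing more can be done
the job is handed in; nothing more can be done
```

I pulled the wide drawer out by its bar until it stopped, then stood the brass socket upright near the middle of its floor. The job was handed in just after 16.3 s, with the open gripper clear of everything.

- **Drawer:** It travelled about 130 mm and then held at about 17 N with no further movement. About 10 mm of opening at the start, judged from the picture, makes that consistent with 140 mm. After the socket was placed, the top view showed the bar and front essentially unchanged, with only a slight picture difference.
- **Socket:** The final scene and top views show it upright inside the drawer. Its mouth measured at (0.590, 0.137), within about 3 mm of the drawer floor's middle point.
- **Forces:** The highest readings I saw were about 29 N at the drawer stop and 10 N when the socket touched the floor.
- **Disagreements:** Early camera estimates of the bar's middle differed by about 2 mm, within the calibration. The tool also tilted about 5° against the stop, and I corrected that before lifting away.

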